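# Put the scraper away upright in its tall tin and shut the lid

## Robot

A 7-joint arm with a two-finger parallel gripper is mounted at the origin on the work surface. World frame = base frame: x ahead of the robot, y to its left, z up, the work surface at z = 0. Lengths are in m, angles in rad, forces in N, time in s.
With the tool pointing down it reaches from about 0.425 to 0.875 m from the base axis. Payload 8.4 kg.
Tool frame: the origin (TCP) lies on the centre line of the jaws, within the pads' length; the fingertips stand 17 mm ahead of it and the grasp point (between the pads) lies 2 mm behind it; z points along the fingers, y is the line along which they close (so a half turn about z gives the same grasp; the last joint's range is limited). The gripper opens to 87 mm and grips with 3 to 60 N. Pads are 19 mm wide; open, the fingers measure 117 mm over their backs; the gripper's body (75 mm by 190 mm) begins 51 mm behind the grasp point.
Start: joints at [1.025, 0.333, 0.04, 1.465, -0.013, 1.343, -0.059], TCP at [0.281, -0.586, 0.21] pointing down, gripper open.
Joint ranges: [-2.58, 2.58], [-0.38, 2.09], [-1.3, 1.39], [0.25, 2.4], [-1.5, 4.64], [0.08, 2.09], [-2.65, 2.65]. Speed limits (rad/s): [2.22, 2.22, 2.79, 2.79, 3.14, 3.14, 3.14].

## Interface

Orientations are given as a unit quaternion [x, y, z, w].
In Python, from workcell import r gives the robot as it stands.
- The arm moves only by the tool servo_tool, never from a script. Its argument "deltas" is text: rows parted by semicolons, each of 7 numbers parted by spaces: the gripper command: -1 is shut, 1 is fully open, values between are in proportion, then the shift along the tool's x, y, z in m, then the turn, a rotation vector about the tool's x, y, z in degrees. A call has 1 to 12 rows; each row shifts and turns the commanded pose from where the row before left it, along the tool's axes as they then stand; what a row does not reach is not made up. A row lasts 1/8 s, in which the tool goes at most 62.5 mm and 10.7 degrees, less where a joint would pass 70% of its speed; a pose out of reach is approached as far as the arm can. A call is refused whole if a number of a shift passes 0.0625 or a number of a turn 10.7, either way. A call with a gripper value outside its range is refused whole. The fingers move at their own pace and stop on an object; "force" is the grip in N (left out, the last holds). Time passes only in rows, so rows that do not move let the fingers close. It gives the time, the measured TCP pose, the force, the opening and the grip force at its end, in the units of the state.
- r.observe(): the state, without advancing time (a new reading comes with each control period).
- r.get_image(name): name is "scene" or "top"; returns (picture, depth): 384x512x3 uint8, blue, green, red; 384x512 float32, m along the optical axis (not along the pixel's ray), 0 where there is no reading.
- r.camera_params(name): a dict with "intrinsics" (3x3 intrinsics, pixels), "world_from_camera" (4x4, takes a point from camera to world coordinates). Camera axes: x right, y down, z forward; pixel columns grow to the right and rows downward; lengths in m; the calibration is good to about 2 mm. A picture is of the moment at which its call begins. camera_params takes no time and is no camera call.
- r.close_job(): hands the job in; it is judged then, once.
The state is a dict: "t": time; "joint_pos": joint angles; "joint_velocities": joint speeds; "tau": joint torques, N m; "tool_pos": TCP position; "orientation": TCP orientation; "wrist_force": force on the tool from outside, world axes, zero at the start; "moment": the same for the moment, N m; "gripper_width": finger opening in m; "grasp_force": force on a finger pad.
Only numpy, scipy, OpenCV 4.12 (cv2) and the standard library are available. Lean on these libraries where they do the work, as an engineer would, in place of code of your own. Each camera call takes 0.05 s, during which the arm holds its last target. There are 200 camera calls.

## Task

Fetch the scraper whose red handle end is tucked under the steel bench shelf, pinch it near that red end and, up in the air, let it swing in your fingers until it hangs straight down, blade lowest, then grip it firmly. Lower it blade first into the tall blue tin, keeping hold of it until the blade is nearly at the bottom, let it stand or lean there, and tip the yellow lid over so that the tin is fully shut. Leave everything else where it is.

Things in the scene. Friction and masses are not known exactly. Their poses are not given: they have to be found in the camera images.
- spatula_mid (a point): Centre (half-way along, half-way up the handle) of the scraper: a loose hand tool 160 mm long, about 0.2 kg, its blade on a low block and towards the robot. Own +x runs to the red handle end (x = +80 mm), z up as it lies. Wooden handle 20 mm wide (y), 16 mm high, x = 10 to 80 mm, its last 14 mm red. Blade 60 mm wide, 5 mm thick, x = -80 to -2 mm. Centre of mass near x = -30 mm.
- spatula_grip (a point): Point in the scraper's handle to pinch across its width, 25 mm from the red end (x = +55 mm from spatula_mid), 15 to 25 mm in under the shelf and clear of the table at the start (34 mm up). Pinched here the scraper starts to pivot about the pinch line when the grip is eased to some 12 to 18 N, hangs nearly plumb at 3 N without slipping out, and stays fixed under 30 N or more.
- spatula_tip (a point): Middle of the scraper's steel blade edge, 80 mm from spatula_mid towards its -x; the end that must point down.
- riser: Low steel bench shelf, fixed, with the wooden block that carries the blade. Origin on the table under the block; +x points away from the robot, under the shelf. Block x = -45 to 35 mm, 75 mm wide, 30 mm high. Board 270 mm wide (y), x = 80 to 250 mm, underside 170 mm, top 184 mm up; side panels at y = +-127 mm from x = 105 mm. Balance, cube, jar on top, 50 mm or more behind the edge.
- tin: Tall blue open-topped tool tin, fixed, outside 110 mm (x) by 140 mm (y) by 175 mm high, walls and floor 5 mm. Origin under its centre on the table, z up. The lid is hinged along the top of its +x wall, the side away from the robot.
- lid (a joint): Angle of the yellow lid: 0 = lying shut on the tin, 1.57 = upright, 1.9 = thrown back against its stop (where it rests at the start). Free hinge: the lid (0.22 kg, 110 mm from hinge to edge, 140 mm wide, 6 mm thick) falls open above 1.57 and falls shut by itself once pushed below it.
- lid_hinge (a point): Point on the lid's hinge line, middle of the top of the tin's +x wall (55 mm along the tin's +x from its centre, 175 mm above the table). The hinge line runs along the tin's y.
- cube_a: Grey concrete cube, 70 mm, loose, on the shelf. Bystander; origin at centre of underside.
- cube_b: Sand-coloured concrete cube, 70 mm, loose, on the table in front of the tin (about 130 mm from the tin's centre towards the robot). Bystander; origin at centre of underside.
- dish: Steel dish, 80 mm across, 35 mm high, loose, on the table in front of and beside the shelf. Bystander; origin at centre of underside.
- jar: Amber jar, 56 mm across, 90 mm high, loose, on the shelf. Bystander; origin at centre of underside.
- brush: Hand brush lying on the table beside the tin, loose. Bystander.
- mallet: Hammer lying on the table beside the shelf, loose. Bystander.
Things that resemble listed ones, but are neither listed nor needed, are in the scene too. Several things have the shape of the tin; the one meant has the colours described above.

How it is judged:
On the way, in this order (a step that is already met when the one before it is completed fails the run):
1. the scraper is held in the fingers in the air (its middle more than 0.1 m up), hanging straight down, blade lowest, within 23 degrees (contact force between the fingers and spatula above 0.5 N and height (world z) of spatula_mid above 0.1 m and angle between spatula_mid's own x axis and vertical below 0.4 rad), for 0.3 s.
2. still held, its blade edge is inside the tin within 50 mm of the tin's inner floor (contact force between the fingers and spatula above 0.5 N and x of spatula_mid in the frame of tin between -0.052 and 0.052 m and y of spatula_mid in the frame of tin between -0.067 and 0.067 m and x of spatula_tip in the frame of tin between -0.055 and 0.055 m and y of spatula_tip in the frame of tin between -0.07 and 0.07 m and z of spatula_tip in the frame of tin below 0.055 m), for 0.1 s.
At the end, for the whole second after the job is handed in: The scraper stands or leans at rest inside the tin with its blade edge down on the floor (within 25 mm of it) and its handle up (within 45 degrees of vertical), and the lid is shut (angle under 0.06 rad). No bystander has been moved more than 30 mm (x of spatula_mid in the frame of tin between -0.052 and 0.052 m and y of spatula_mid in the frame of tin between -0.067 and 0.067 m and x of spatula_tip in the frame of tin between -0.055 and 0.055 m and y of spatula_tip in the frame of tin between -0.07 and 0.07 m and z of spatula_tip in the frame of tin below 0.03 m and angle between spatula_mid's own x axis and vertical below 0.8 rad and value of joint lid below 0.06 rad and linear speed of spatula below 0.03 m/s and angular speed of spatula below 0.2 rad/s); the robot touches nothing.
It fails at once if a bystander (cube, dish, jar, brush or hammer) is moved more than 30 mm (distance of any of cube_a, cube_b, dish, jar, brush, mallet from where it was at the start of the episode above 0.03 m).
It also fails if it takes over 72 s, if anything falls off the work surface, if the arm or the gripper's body presses on something with over 40 N, if the wrist force passes 120 N, or if a joint passes its speed limit or range.

## Working session

There is one attempt and no reset: what is moved stays moved. The work goes in short steps, Python scripts to look and compute and a tool call to move; the robot and the scene stay as the last step left them, time stands still between calls to the robot, and variables do not carry over. Pictures are saved under pics/ and viewed, at most 10 in all, crops included, and the job is handed in when it is done.

Besides the shell and the picture viewer there is one more tool, called after "Emit:" as name(argument=value, ...) on one line, values as JSON. servo_tool: Moves the arm, as the interface text tells. Its arguments: {"type":"object","properties":{"deltas":{"type":"string"},"force":{"type":"number"}},"required":["deltas"]}

```bash
ls; mkdir -p pics; cat > h.py <<'E'
import numpy as np, cv2
from workcell import r
def snap(n,tag):
    im,d=r.get_image(n); p=r.camera_params(n); np.savez(f'pics/{tag}.npz',im=im,d=d,K=p['intrinsics'],T=p['world_from_camera']); cv2.imwrite(f'pics/{tag}.png',im); return im,d
def cloud(tag):
    z=np.load(f'pics/{tag}.npz'); d=z['d']; K=z['K']; T=z['T']
    v,u=np.mgrid[:d.shape[0],:d.shape[1]]
    P=np.stack([(u-K[0,2])/K[0,0]*d,(v-K[1,2])/K[1,1]*d,d,np.ones_like(d)],-1)@T.T
    P=P[...,:3]; P[d==0]=np.nan
    return z['im'],P
E
python3 - <<'E'
from h import *
a,_=snap('scene','s0'); b,_=snap('top','t0')
print(r.observe())
for n in('scene','top'): print(r.camera_params(n))
E
```

```text
pics
{'t': 0.1, 'joint_pos': array([ 1.02476634,  0.33381317,  0.03987738,  1.46613079, -0.01338399,
        1.34329593, -0.05849125]), 'joint_velocities': array([ 7.27742870e-04, -1.59837758e-03,  1.76697165e-03, -1.06067110e-03,
        6.67073550e-04, -2.07655389e-03, -8.66920074e-05]), 'tau': array([ 5.98301121e-03, -6.57811832e+01,  1.34102080e+00, -4.04708469e+01,
       -5.96193108e-02,  4.08852752e-02,  4.42729151e-05]), 'tool_pos': array([ 0.28066119, -0.58582425,  0.20939125]), 'orientation': array([ 9.75146984e-01,  2.21557852e-01, -2.05437553e-04, -6.59499286e-04]), 'wrist_force': array([-0.38741683,  0.55960516,  0.55536534]), 'moment': array([-0.00268829,  0.01720053, -0.00911591]), 'grasp_force': 0.0, 'gripper_width': 0.08691389161790775}
{'intrinsics': array([[435.96663737,   0.        , 249.15407573],
       [  0.        , 435.96663737, 190.06311592],
       [  0.        ,   0.        ,   1.        ]]), 'world_from_camera': array([[-0.99979141, -0.02025339,  0.00263454,  0.52985792],
       [-0.02000946,  0.9454575 , -0.32513034,  0.40253718],
       [ 0.00409414, -0.32511524, -0.94566554,  1.33210196],
       [ 0.        ,  0.        ,  0.        ,  1.        ]])}
{'intrinsics': array([[391.73903647,   0.        , 256.63287663],
       [  0.        , 391.73903647, 188.52456072],
       [  0.        ,   0.        ,   1.        ]]), 'world_from_camera': array([[-0.01985851, -0.98510014,  0.17083135,  0.28347077],
       [-0.99980065,  0.0192122 , -0.00543585, -0.01518555],
       [ 0.00207281, -0.17090524, -0.98528529,  1.51764973],
       [ 0.        ,  0.        ,  0.        ,  1.        ]])}
```

View pics/s0.png

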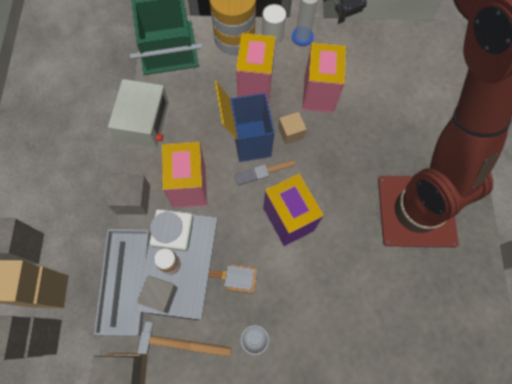

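View pics/t0.png

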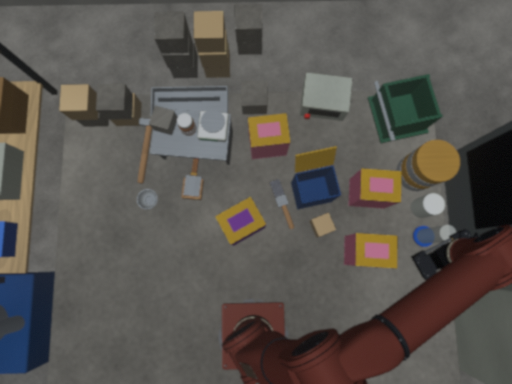

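Candidates for the scraper, in scene-view pixels: the tool at (240,278) with its blade on a block and its handle running under the shelf at (217,274), and the tool at (265,172) lying on the table by the tin, which is the brush. I take the first. Candidates for the tin: the blue box with the raised yellow lid at (252,127), the magenta and yellow boxes at (257,65), (325,77) and (183,172), the purple one at (293,208) and the green crate at (165,35). I take the blue one. Next I check both with a close crop and measure.

```bash
python3 - <<'E'
from h import *
im,_=cloud('s0'); im2,_=cloud('t0')
a=cv2.resize(im[75:310,190:330],None,fx=2.5,fy=2.5,interpolation=cv2.INTER_CUBIC)
b=cv2.resize(im2[130:240,165:345],(450,275),interpolation=cv2.INTER_CUBIC)
c=np.zeros((588,800,3),np.uint8); c[:587,:350]=a[:587]; c[:275,350:]=b
cv2.imwrite('pics/c0.png',c)
for tag in('s0','t0'):
    im,P=cloud(tag); hsv=cv2.cvtColor(im,cv2.COLOR_BGR2HSV)
    z=P[...,2]
    def rep(n,m):
        q=P[m]; 
        if len(q)<5: print(tag,n,len(q));return
        print(tag,n,len(q),'med',np.nanmedian(q,0).round(4),'min',np.nanpercentile(q,2,axis=0).round(3),'max',np.nanpercentile(q,98,axis=0).round(3), cv2.minAreaRect((q[:,:2]*1000).astype(np.float32)))
    if tag=='s0': B=np.zeros(z.shape,bool);B[85:165,212:280]=1; S=np.zeros(z.shape,bool);S[255:300,205:262]=1; sh=np.zeros(z.shape,bool); sh[205:340,90:220]=1
    else: B=np.zeros(z.shape,bool);B[140:212,285:345]=1; S=np.zeros(z.shape,bool);S[155:205,175:210]=1; sh=np.zeros(z.shape,bool); sh[80:165,145:235]=1
    H=hsv[...,0]
    rep('tinrim',B&(z>.165)&(z<.19)&(H>95)&(H<130)&(hsv[...,1]>80))
    rep('lid',B&(H>15)&(H<35)&(hsv[...,1]>120)&(z>.17))
    rep('tinfloor',B&(z>-.005)&(z<.02)&(H>95)&(H<130)&(hsv[...,1]>80))
    rep('blade',S&(z>.03)&(z<.045)&(hsv[...,1]<60))
    rep('wood',S&(z>.015)&(z<.06)&(hsv[...,1]>=90))
    rep('shelf',sh&(z>.176)&(z<.192))
    rep('over shelf',sh&(z>.2)&(z<.35))
E
```

```text
s0 tinrim 273 med [ 0.531  -0.2201  0.1719] min [ 0.469 -0.305  0.165] max [ 0.591 -0.155  0.177] ((529.9005737304688, -231.32229614257812), (107.14927673339844, 142.35867309570312), 11.116326332092285)
s0 lid 499 med [ 0.6046 -0.2082  0.2431] min [ 0.58  -0.277  0.188] max [ 0.628 -0.148  0.279] ((604.4375, -213.64816284179688), (36.44080352783203, 138.43023681640625), 11.244393348693848)
s0 tinfloor 438 med [ 0.5316 -0.2752  0.0037] min [ 0.485 -0.303 -0.003] max [ 0.576 -0.158  0.019] ((528.7727661132812, -229.8971710205078), (99.73785400390625, 141.45413208007812), 10.300640106201172)
s0 blade 504 med [0.5578 0.2303 0.0339] min [0.52  0.199 0.03 ] max [0.596 0.259 0.039] ((558.1326904296875, 228.20541381835938), (62.30291748046875, 78.5365982055664), 82.72894287109375)
s0 wood 245 med [0.5806 0.2271 0.0338] min [0.511 0.2   0.024] max [0.644 0.27  0.045] ((578.943359375, 228.91250610351562), (74.18506622314453, 136.54966735839844), 85.13400268554688)
s0 shelf 3647 med [0.68   0.24   0.1829] min [0.63  0.093 0.178] max [0.804 0.346 0.188] ((717.9312744140625, 212.65585327148438), 
[... 915 characters left out ...]
031] max [0.597 0.256 0.042] ((591.45166015625, 220.9509735107422), (70.550048828125, 146.75665283203125), 79.84806060791016)
t0 wood 107 med [0.6166 0.2166 0.0391] min [0.509 0.195 0.026] max [0.66  0.257 0.046] ((584.1303100585938, 215.64389038085938), (66.40843200683594, 151.74012756347656), 80.6093978881836)
t0 shelf 1890 med [0.6769 0.2194 0.1832] min [0.628 0.078 0.177] max [0.8   0.342 0.189] ((718.415283203125, 209.22317504882812), (270.50177001953125, 172.47584533691406), 84.05227661132812)
t0 over shelf 1721 med [0.7349 0.1884 0.2328] min [0.687 0.08  0.206] max [0.785 0.327 0.275] ((744.1661987304688, 207.04354858398438), (262.5130920410156, 102.85743713378906), 83.95917510986328)
```

View pics/c0.png

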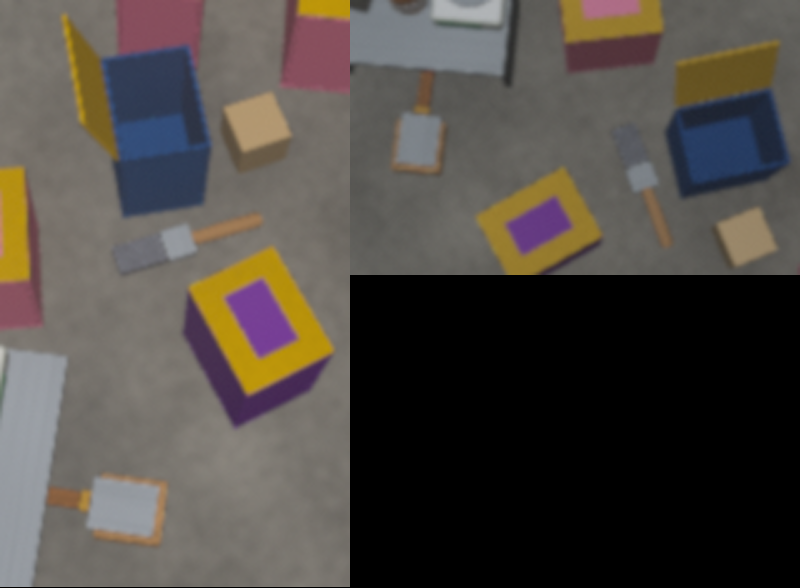

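The crop confirms it: the scraper's bright blade lies on the wooden block and its handle runs under the shelf edge. The blue tin has its yellow lid thrown back. Next I fit the scraper axis from both cameras and write a helper that turns a target pose into tool-frame deltas.

```bash
cat >> h.py <<'E'
from scipy.spatial.transform import Rotation as R
def pose(yaw,tilt):
    """tool rot: y axis at heading yaw(deg) horizontal; z tilted 'tilt' deg from down towards heading yaw-90"""
    y=np.radians(yaw); Y=np.array([np.cos(y),np.sin(y),0]); F=np.array([np.sin(y),-np.cos(y),0])
    t=np.radians(tilt); Z=np.sin(t)*F-np.cos(t)*np.array([0,0,1]); X=np.cross(Y,Z)
    return R.from_matrix(np.c_[X,Y,Z])
def delta(p,Rt=None,o=None):
    o=o or r.observe(); R0=R.from_quat(o['orientation']); 
    print('t',round(o['t'],2),'tcp',o['tool_pos'].round(4),'w',round(o['gripper_width'],4),'gf',round(o['grasp_force'],1),'F',o['wrist_force'].round(1),'q',o['joint_pos'].round(2))
    m=R0.as_matrix(); print('ytool heading',np.degrees(np.arctan2(m[1,1],m[0,1])).round(1),'z',m[:,2].round(3))
    print('shift(tool) m',R0.inv().apply(np.array(p)-o['tool_pos']).round(4))
    if Rt is not None: print('turn(tool) deg',np.degrees((R0.inv()*Rt).as_rotvec()).round(1))
E
python3 - <<'E'
from h import *
for tag,bx in(('s0',(255,300,205,262)),('t0',(155,205,175,210))):
    im,P=cloud(tag); hsv=cv2.cvtColor(im,cv2.COLOR_BGR2HSV); z=P[...,2]
    S=np.zeros(z.shape,bool); S[bx[0]:bx[1],bx[2]:bx[3]]=1
    bl=S&(hsv[...,1]<50)&(z>.03)&(z<.04)&(P[...,0]>.51)&(P[...,0]<.6)
    n,l,st,ce=cv2.connectedComponentsWithStats(bl.astype(np.uint8)); k=1+st[1:,4].argmax(); q=P[l==k]
    rb=cv2.minAreaRect((q[:,:2]*1000).astype(np.float32)); print(tag,'blade',rb,np.median(q[:,2]))
    h=S&(hsv[...,1]>=90)&(z>.025)&(z<.06)&(P[...,0]>.605)&(P[...,0]<.64); q2=P[h]
    print('handle',q2.mean(0).round(4),len(q2), 'zmax',np.percentile(q2[:,2],90))
    d=q2.mean(0)[:2]-np.array(rb[0])/1000; d/=np.linalg.norm(d); print('axis deg',np.degrees(np.arctan2(d[1],d[0])),'grip',np.array(rb[0])/1000+d*.096)
    # heights of other things between
    for nm,lo,hi in(('all',.05,.6),):
        pass
im,P=cloud('s0'); g=np.zeros((14,20))
for i in range(14):
    for j in range(20):
        m=(P[...,0]>.2+.05*i)&(P[...,0]<.25+.05*i)&(P[...,1]>-.6+.05*j)&(P[...,1]<-.55+.05*j)
        g[i,j]=np.percentile(P[...,2][m],95) if m.sum()>3 else np.nan
print('rows x .2.., cols y -.6.. (mm)'); print((g*1000).round())
o=r.observe(); delta([.45,.05,.45],pose(83.5,0))
E
```

```text
s0 blade ((558.184326171875, 228.36602783203125), (61.299739837646484, 76.98053741455078), 82.86408996582031) 0.033886496222699014
handle [0.6221 0.2214 0.0407] 76 zmax 0.04417028811776924
axis deg -6.2147323698879 grip [0.65362015 0.21797355]
t0 blade ((558.3381958007812, 225.08251953125), (60.89059829711914, 78.85174560546875), 83.42707824707031) 0.03430907168712549
handle [0.621  0.2171 0.0401] 42 zmax 0.043200148269807045
axis deg -7.220748316493448 grip [0.65357684 0.21301604]
rows x .2.., cols y -.6.. (mm)
[[ nan 335. 334. 182. 179.  74.   3.   2.   3.   3.   3.   4.   2.   3.
    3.   3.   3.   3.   3.   3.]
 [ nan 334. 334. 184. 184. 172.   3.   2.   3.   3.   3.   3.   3.   3.
    3.   3.   3.   3.   3.   3.]
 [  2.   0. 183. 183. 183. 161.   3.   2.   2.   3.   4.   3. 180. 181.
    3.   3.   3.   3.   3.   2.]
 [  3.   2.   3. 157. 180.  69.  72.  70.   5.  14.   2. 184. 184. 184.
  178.   3.   3.   2.   3.   3.]
 [  4.   3.   2.   3.   2.   3.  71.  70.   3.  19.   2. 184. 184. 184.
  182.   3.   3.   3.   2.   3.]
 [  2. 182. 183. 183. 180. 169. 174. 174. 173.  22.  16. 
[... 440 characters left out ...]
. 218. 187. 186. 186. 183.]
 [156. 157.   3.   3.   3.   3.   3.   4.  nan 184. 185. 185. 179. 232.
  234. 248. 275. 255. 255.   3.]
 [161. 158.   2.   2.   3.   2.   3.   2.  nan 183. 184. 184. 179. 232.
  234. 232. 273. 256. 256.   5.]
 [ nan 158. 100.   2. 112. 110. 110. 109.  91.   2.   3.   3.   4.  40.
   42. 180. 186. 186. 186.  38.]
 [ nan 158. 148.   3. 113. 113. 113. 112.  94.   3. 100. 101. 100.  39.
    7.   8.   7.   7.   8.  40.]]
t 0.1 tcp [ 0.2807 -0.5858  0.2094] w 0.0869 gf 0.0 F [-0.4  0.6  0.6] q [ 1.02  0.33  0.04  1.47 -0.01  1.34 -0.06]
ytool heading -64.4 z [-0.001  0.001 -1.   ]
shift(tool) m [ 0.4274 -0.5006 -0.24  ]
turn(tool) deg [-0.000e+00 -1.000e-01 -1.479e+02]
```

Emit:
servo_tool(deltas="1 0 0 -0.06 0 0 0; 1 0 0 -0.06 0 0 0; 1 0 0 -0.06 0 0 0; 1 0 0 -0.06 0 0 0; 1 0.05 -0.03 0 0 0 8; 1 0.05 -0.02 0 0 0 8; 1 0.05 -0.02 0 0 0 8; 1 0.05 -0.02 0 0 0 8; 1 0.05 0 0 0 0 0; 1 0.05 0 0 0 0 0; 1 0.05 0 0 0 0 0; 1 0.05 0 0 0 0 0")

```text
t: 1.6
tool_pos: [0.6238, -0.466, 0.4414]
orientation: [0.999, -0.046, -0.008, 0.008]
wrist_force: [1.6, 1.3, -1.4]
gripper_width: 0.0873
grasp_force: 0.0
```

```bash
python3 - <<'E'
from h import *
delta([.5,.2,.30],pose(-96.5,-40))
E
```

```text
t 1.6 tcp [ 0.6238 -0.466   0.4414] w 0.0873 gf 0.0 F [ 1.6  1.3 -1.4] q [ 0.63  0.75 -0.22  0.37  0.19  2.04 -1.12]
ytool heading -95.3 z [-0.017 -0.015 -1.   ]
shift(tool) m [-0.1823 -0.6541  0.1334]
turn(tool) deg [ 0.5 40.9  1.5]
```

Emit:
servo_tool(deltas="1 -0.015 -0.055 0 0 0 0; 1 -0.015 -0.055 0 0 0 0; 1 -0.015 -0.055 0 0 0 0; 1 -0.015 -0.055 0 0 0 0; 1 -0.015 -0.055 0 0 0 0; 1 -0.015 -0.055 0 0 0 0; 1 -0.015 -0.055 0 0 0 0; 1 -0.015 -0.055 0 0 0 0; 1 -0.015 -0.055 0 0 0 0; 1 -0.015 -0.055 0 0 0 0; 1 -0.015 -0.055 0 0 0 0; 1 -0.015 -0.05 0 0 0 0")

```text
t: 3.1
tool_pos: [0.5016, 0.2028, 0.4369]
orientation: [0.999, -0.044, -0.005, 0.008]
wrist_force: [0.9, 0.4, -0.7]
gripper_width: 0.0871
grasp_force: 0.0
```

Emit:
servo_tool(deltas="1 0 0 0 0 7 0; 1 0 0 0 0 7 0; 1 0 0 0 0 7 0; 1 0 0 0 0 7 0; 1 0 0 0 0 7 0; 1 0 0 0 0 5 0; 1 0 0 0 0 0 0")

```text
t: 3.98
tool_pos: [0.5014, 0.2009, 0.4348]
orientation: [0.941, -0.038, 0.335, 0.023]
wrist_force: [-0.6, -0.7, 0.3]
gripper_width: 0.0871
grasp_force: 0.0
```

```bash
python3 - <<'E'
from h import *
Rt=pose(-96.5,-40); Z=Rt.as_matrix()[:,2]; G=np.array([.6535,.2155,.034])
print(Z); delta(G+Z*(.002-.13),Rt)
E
```

```text
[ 0.63865568 -0.07276562 -0.76604444]
t 3.98 tcp [0.5014 0.2009 0.4348] w 0.0871 gf 0.0 F [-0.6 -0.7  0.3] q [ 0.04 -0.38 -0.61  1.83  0.24  1.1  -2.3 ]
ytool heading -95.0 z [ 0.629 -0.069 -0.774]
shift(tool) m [-0.1386 -0.0354  0.2769]
turn(tool) deg [-0.1  0.7  1.8]
```

Emit:
servo_tool(deltas="1 -0.02 -0.005 0.04 0 0 0; 1 -0.02 -0.005 0.04 0 0 0; 1 -0.02 -0.005 0.04 0 0 0; 1 -0.02 -0.005 0.04 0 0 0; 1 -0.02 -0.005 0.04 0 0 0; 1 -0.02 -0.005 0.04 0 0 1.8; 1 -0.02 -0.005 0.037 0 0.7 0; 1 0 0 0 0 0 0")

```text
t: 4.97
tool_pos: [0.5558, 0.2025, 0.1859]
orientation: [0.938, -0.049, 0.343, 0.018]
wrist_force: [0.0, 0.5, 0.4]
gripper_width: 0.0869
grasp_force: 0.0
```

```bash
python3 - <<'E'
from h import *
Rt=pose(-96.5,-40); Z=Rt.as_matrix()[:,2]; G=np.array([.6535,.2155,.034])
delta(G+Z*(.002),Rt)
for n in('scene','top'): snap(n,n[0]+'1')
a,_=cloud('s1');b,_=cloud('t1')
c=np.zeros((600,800,3),np.uint8)
c[:600,:400]=cv2.resize(a[200:350,170:270],(400,600)); c[:400,400:]=cv2.resize(b[110:230,140:260],(400,400))
cv2.imwrite('pics/c1.png',c)
E
```

```text
t 4.97 tcp [0.5558 0.2025 0.1859] w 0.0869 gf 0.0 F [0.  0.5 0.4] q [ 0.71 -0.22 -1.3   2.16  0.46  0.55 -2.65]
ytool heading -96.0 z [ 0.641 -0.068 -0.764]
shift(tool) m [-0.0247 -0.0232  0.1799]
turn(tool) deg [-0.3 -0.2  0.4]
```

View pics/c1.png

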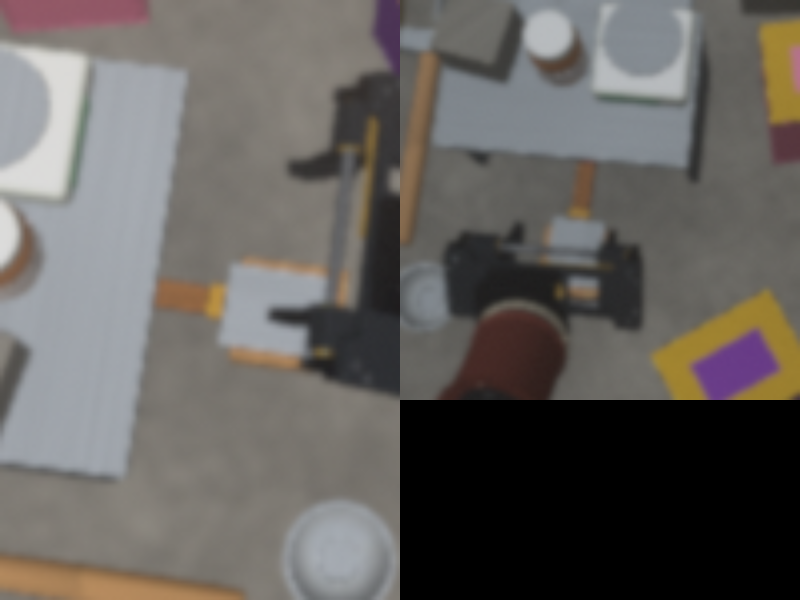

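The fingers (scene-crop pixels (290,165) and (270,315)) straddle the scraper squarely, but joints 3 and 7 have reached their limits. I back off and use the half-turned grasp.

Emit:
servo_tool(deltas="1 0 0 -0.05 0 0 0; 1 0 0 -0.05 0 0 0; 1 0 0 0 0 0 -10; 1 0 0 0 0 0 -10; 1 0 0 0 0 0 -10; 1 0 0 0 0 0 -10; 1 0 0 0 0 0 -10; 1 0 0 0 0 0 -10; 1 0 0 0 0 0 -10; 1 0 0 0 0 0 -10; 1 0 0 0 0 0 -10; 1 0 0 0 0 0 -10")

```text
t: 6.58
tool_pos: [0.5034, 0.2163, 0.2473]
orientation: [0.632, 0.694, 0.206, 0.277]
wrist_force: [0.6, -0.4, 0.1]
gripper_width: 0.0874
grasp_force: 0.0
```

Emit:
servo_tool(deltas="1 0 0 0 0 0 -10; 1 0 0 0 0 0 -10; 1 0 0 0 0 0 -10; 1 0 0 0 0 0 -10; 1 0 0 0 0 0 -10; 1 0 0 0 0 0 -10; 1 0 0 0 0 0 -10; 1 0 0 0 0 0 -10; 1 0 0 0 0 0 0; 1 0 0 0 0 0 0")

```text
t: 7.82
tool_pos: [0.5036, 0.2149, 0.2467]
orientation: [0.044, 0.938, -0.019, 0.344]
wrist_force: [-0.2, -0.3, -0.2]
gripper_width: 0.0873
grasp_force: 0.0
```

```bash
python3 - <<'E'
from h import *
Rt=pose(83.5,40); Z=Rt.as_matrix()[:,2]; G=np.array([.6535,.2155,.034])
print(Z);delta(G+Z*(.002-.13),Rt)
E
```

```text
[ 0.63865568 -0.07276562 -0.76604444]
t 7.83 tcp [0.5036 0.2149 0.2467] w 0.0873 gf 0.0 F [-0.2 -0.3 -0.2] q [-0.32 -0.25 -0.47  2.17  0.59  0.82  0.34]
ytool heading 84.5 z [ 0.644 -0.066 -0.762]
shift(tool) m [0.0231 0.017  0.1306]
turn(tool) deg [0.4 0.3 1. ]
```

Emit:
servo_tool(deltas="1 0.006 0.004 0.033 0 0 1; 1 0.006 0.004 0.033 0 0 0; 1 0.006 0.004 0.033 0 0 0; 1 0.005 0.005 0.032 0 0 0; 1 0 0 0 0 0 0")

```text
t: 8.45
tool_pos: [0.5719, 0.223, 0.1288]
orientation: [0.052, 0.938, -0.018, 0.342]
wrist_force: [-0.4, -0.7, 0.3]
gripper_width: 0.0872
grasp_force: 0.0
```

```bash
python3 - <<'E'
from h import *
Rt=pose(83.5,40); Z=Rt.as_matrix()[:,2]; G=np.array([.6535,.2155,.034])
delta(G+Z*(.002),Rt)
E
```

```text
t 8.45 tcp [0.5719 0.223  0.1288] w 0.0872 gf 0.0 F [-0.4 -0.7  0.3] q [-0.25  0.05 -0.51  2.19  0.99  0.66 -0.04]
ytool heading 83.7 z [ 0.64  -0.069 -0.765]
shift(tool) m [-0.0016  0.0013  0.1273]
turn(tool) deg [0.2 0.1 0. ]
```

Emit:
servo_tool(deltas="1 0 0.001 0.03 0 0 0; 1 -0.001 0 0.03 0 0 0; 1 0 0 0.025 0 0 0; 1 0 0 0.02 0 0 0; 1 0 0 0.012 0 0 0; 1 0 0 0.01 0 0 0; 1 0 0 0 0 0 0")

```text
t: 9.32
tool_pos: [0.6551, 0.2158, 0.0352]
orientation: [0.051, 0.937, -0.017, 0.344]
wrist_force: [-0.1, 0.5, -0.2]
gripper_width: 0.0866
grasp_force: 0.0
```

```bash
python3 - <<'E'
from h import *
Rt=pose(83.5,40); Z=Rt.as_matrix()[:,2]; G=np.array([.6535,.2155,.034])
delta(G+Z*(.002),Rt)
E
```

```text
t 9.32 tcp [0.6551 0.2158 0.0352] w 0.0866 gf 0.0 F [-0.1  0.5 -0.2] q [-0.26  0.34 -0.41  2.11  1.38  0.58 -0.32]
ytool heading 83.8 z [ 0.643 -0.068 -0.762]
shift(tool) m [ 0.002  -0.0005  0.002 ]
turn(tool) deg [0.3 0.3 0.1]
```

Emit:
servo_tool(deltas="1 0.002 0 0.002 0 0 0; 0.2 0 0 0 0 0 0; -0.2 0 0 0 0 0 0; -0.4 0 0 0 0 0 0; -0.6 0 0 0 0 0 0; -0.8 0 0 0 0 0 0; -1 0 0 0 0 0 0; -1 0 0 0 0 0 0; -1 0 0 0 0 0 0; -1 0 0 0 0 0 0", force=50)

```text
t: 10.58
tool_pos: [0.6548, 0.2157, 0.0323]
orientation: [0.051, 0.937, -0.017, 0.344]
wrist_force: [0.0, 0.1, 0.5]
gripper_width: 0.018
grasp_force: 50.0
```

Emit:
servo_tool(deltas="-1 -0.005 0 -0.006 0 0 0; -1 -0.005 0 -0.006 0 0 0; -1 0.015 0 -0.013 0 0 0; -1 0.023 0 -0.019 0 0 0; -1 0.023 0 -0.019 0 0 0; -1 0.023 0 -0.019 0 0 0; -1 0.015 0 -0.013 0 0 0; -1 -0.026 0 -0.031 0 0 0; -1 -0.026 0 -0.031 0 0 0; -1 -0.026 0 -0.031 0 0 0; -1 -0.026 0 -0.031 0 0 0; -1 0 0 0 0 0 0")

```text
t: 12.08
tool_pos: [0.526, 0.2307, 0.2131]
orientation: [0.052, 0.936, -0.016, 0.347]
wrist_force: [0.3, 1.0, -2.7]
gripper_width: 0.0182
grasp_force: 50.0
```

```bash
python3 - <<'E'
from h import *
delta([.52,.05,.45],pose(83.5,0))
E
```

```text
t 12.07 tcp [0.526  0.2307 0.2131] w 0.0182 gf 50.0 F [ 0.3  1.  -2.7] q [-0.29 -0.15 -0.52  2.17  0.71  0.77  0.2 ]
ytool heading 83.8 z [ 0.648 -0.065 -0.759]
shift(tool) m [-0.1652 -0.1787 -0.172 ]
turn(tool) deg [ 0.5 40.6  0.2]
```

Emit:
servo_tool(deltas="-1 0 0 -0.03 0 5 0; -1 0 0 -0.03 0 7 0; -1 0 0 -0.03 0 7 0; -1 0 0 -0.03 0 7 0; -1 0 0 -0.03 0 7 0; -1 0 -0.03 -0.03 0 7 0; -1 0 -0.05 -0.03 0 0.5 0; -1 0 -0.05 -0.03 0 0 0; -1 0 -0.05 0 0 0 0; -1 0 -0.05 0 0 0 0; -1 0 -0.03 0 0 0 0; -1 0 0 0 0 0 0")

```text
t: 13.58
tool_pos: [0.4237, -0.0243, 0.4277]
orientation: [0.057, 0.998, 0.001, -0.002]
wrist_force: [-0.5, 0.6, -2.1]
gripper_width: 0.0179
grasp_force: 50.0
```

```bash
python3 - <<'E'
from h import *
delta([.53,-.02,.42],pose(101.3,0))
E
```

```text
t 13.57 tcp [ 0.4237 -0.0243  0.4277] w 0.0179 gf 50.0 F [-0.5  0.6 -2.1] q [-0.06 -0.15  0.01  1.56  0.    1.74  1.41]
ytool heading 83.5 z [-0.005  0.002 -1.   ]
shift(tool) m [-0.1051  0.0163  0.0072]
turn(tool) deg [  0.1  -0.3 -17.8]
```

Now forward a little, yaw to the tin's heading, then ease the grip so the scraper swings.

Emit:
servo_tool(deltas="-1 -0.035 0.005 0 0 0 -6; -1 -0.035 0.005 0 0 0 -6; -1 -0.035 0.005 0 0 0 -5.8; -1 0 0 0 0 0 0; -1 0 0 0 0 0 0")

```text
t: 14.2
tool_pos: [0.5287, -0.0064, 0.4275]
orientation: [-0.101, 0.995, 0.002, -0.002]
wrist_force: [-0.3, -0.4, -1.6]
gripper_width: 0.0176
grasp_force: 50.0
```

Emit:
servo_tool(deltas="-1 0 0 0 0 0 0; -1 0 0 0 0 0 0; -1 0 0 0 0 0 0; -1 0 0 0 0 0 0", force=12)

```text
t: 14.7
tool_pos: [0.5291, -0.0072, 0.4288]
orientation: [-0.101, 0.995, 0.002, -0.001]
wrist_force: [0.4, 1.5, -2.8]
gripper_width: 0.0191
grasp_force: 12.1
```

Emit:
servo_tool(deltas="-1 0 0 0 0 0 0; -1 0 0 0 0 0 0; -1 0 0 0 0 0 0; -1 0 0 0 0 0 0; -1 0 0 0 0 0 0; -1 0 0 0 0 0 0; -1 0 0 0 0 0 0; -1 0 0 0 0 0 0", force=6)

```text
t: 15.7
tool_pos: [0.529, -0.0072, 0.4285]
orientation: [-0.101, 0.995, 0.002, -0.001]
wrist_force: [-0.1, -0.6, -1.5]
gripper_width: 0.0197
grasp_force: 6.0
```

Emit:
servo_tool(deltas="-1 0 0 0 0 0 0; -1 0 0 0 0 0 0; -1 0 0 0 0 0 0; -1 0 0 0 0 0 0; -1 0 0 0 0 0 0; -1 0 0 0 0 0 0; -1 0 0 0 0 0 0; -1 0 0 0 0 0 0", force=3)

```text
t: 16.7
tool_pos: [0.529, -0.0071, 0.4285]
orientation: [-0.101, 0.995, 0.002, -0.001]
wrist_force: [0.3, 0.6, -1.4]
gripper_width: 0.0198
grasp_force: 3.0
```

Emit:
servo_tool(deltas="-1 0 0 0 0 0 0; -1 0 0 0 0 0 0; -1 0 0 0 0 0 0; -1 0 0 0 0 0 0", force=45)

```text
t: 17.2
tool_pos: [0.529, -0.0072, 0.4285]
orientation: [-0.101, 0.995, 0.002, -0.001]
wrist_force: [-0.5, -0.3, -1.6]
gripper_width: 0.0182
grasp_force: 45.0
```

```bash
python3 - <<'E'
from h import *
delta([.529,-.233,.42],pose(101.3,0))
for n in('scene','top'): snap(n,n[0]+'2')
a,Pa=cloud('s2');b,Pb=cloud('t2'); o=r.observe()
for n,P,im in(('s',Pa,a),('t',Pb,b)):
    m=(np.abs(P[...,0]-o['tool_pos'][0])<.2)&(np.abs(P[...,1]-o['tool_pos'][1])<.05)&(P[...,2]>.2)&(P[...,2]<.41)
    q=P[m]; v,u=np.where(m); print(n,len(q), (u.min(),u.max(),v.min(),v.max()) if len(q) else '')
    for z in np.arange(.2,.41,.02):
        k=(q[:,2]>=z)&(q[:,2]<z+.02)
        if k.sum()>2: print(z.round(2),k.sum(),np.median(q[k],0).round(3),np.ptp(q[k],axis=0).round(3))
c=np.zeros((400,800,3),np.uint8)
c[:,:400]=cv2.resize(a[80:280,180:380],(400,400)); c[:,400:]=cv2.resize(b[100:300,200:400],(400,400))
cv2.imwrite('pics/c2.png',c)
E
```

```text
t 17.2 tcp [ 0.529  -0.0072  0.4285] w 0.0182 gf 45.0 F [-0.5 -0.3 -1.6] q [-0.09  0.06  0.03  1.35 -0.01  1.73  1.71]
ytool heading 101.6 z [-0.003  0.003 -1.   ]
shift(tool) m [ 0.0455 -0.2212  0.0078]
turn(tool) deg [ 0.2 -0.1  0.3]
s 19 (np.int64(250), np.int64(253), np.int64(174), np.int64(181))
0.3 5 [0.524 0.027 0.314] [0.003 0.006 0.009]
0.32 6 [0.526 0.027 0.332] [0.005 0.009 0.015]
0.34 7 [0.529 0.027 0.349] [0.005 0.002 0.019]
t 0
```

View pics/c2.png

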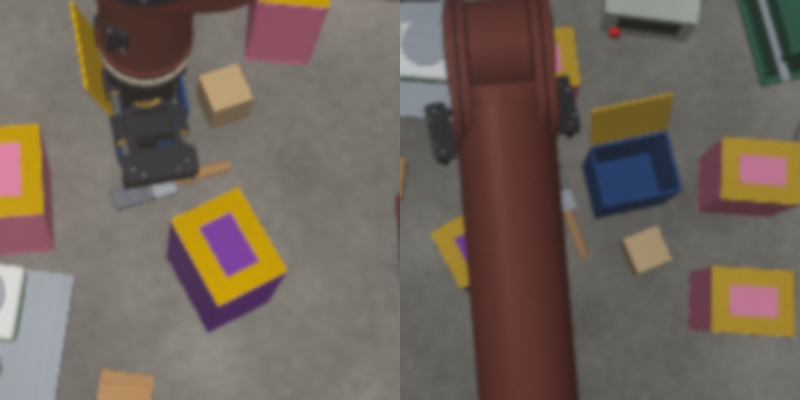

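The arm hides part of the view, but the blade's side edge shows in the scene depth at z 0.31–0.35 and x about 0.527, right below the fingers. It hangs within about 8 degrees of plumb. I move it over the tin.

Emit:
servo_tool(deltas="-1 0.01 -0.035 0 0 0 0; -1 0.01 -0.045 0 0 0 0; -1 0.01 -0.045 0 0 0 0; -1 0.01 -0.045 0 0 0 0; -1 0.01 -0.035 0 0 0 0; -1 0 -0.016 0 0 0 0; -1 0 0 0 0 0 0; -1 0 0 0 0 0 0")

```text
t: 18.3
tool_pos: [0.5251, -0.232, 0.4277]
orientation: [-0.102, 0.995, 0.002, -0.001]
wrist_force: [0.0, 0.6, -2.4]
gripper_width: 0.0182
grasp_force: 45.0
```

```bash
python3 - <<'E'
from h import *
T=R.from_euler('z',11.3,degrees=True); p=T.apply([-.006,0,0])+[.529,-.233,.150]
delta(p,pose(101.3,0))
for n in('scene','top'): snap(n,n[0]+'3')
for tag in('s3','t3'):
    im,P=cloud(tag); q=P.reshape(-1,3); q=q[~np.isnan(q[:,0])]; l=T.inv().apply(q-[.529,-.233,0])
    k=(abs(l[:,0])<.12)&(abs(l[:,1])<.1)&(l[:,2]>.2)&(l[:,2]<.41); l=l[k]
    for z in np.arange(.2,.41,.02):
        kk=(l[:,2]>=z)&(l[:,2]<z+.02)&(l[:,0]<.05)
        if kk.sum()>2: print(tag,z.round(2),kk.sum(),np.median(l[kk],0).round(3),l[kk].min(0).round(3),l[kk].max(0).round(3))
a,_=cloud('s3');cv2.imwrite('pics/c3.png',cv2.resize(a[60:200,190:330],(560,560)))
E
```

```text
t 18.3 tcp [ 0.5251 -0.232   0.4277] w 0.0182 gf 45.0 F [ 0.   0.6 -2.4] q [ 0.15  0.16  0.22  1.25 -0.04  1.74  2.14]
ytool heading 101.7 z [-0.003  0.004 -1.   ]
shift(tool) m [ 0.0018 -0.003   0.2777]
turn(tool) deg [ 0.3 -0.1  0.4]
s3 0.3 9 [0.    0.036 0.314] [-0.003 -0.011  0.303] [0.003 0.04  0.319]
s3 0.32 12 [0.003 0.036 0.332] [-0.002  0.002  0.321] [0.005 0.038 0.34 ]
s3 0.34 10 [0.004 0.035 0.352] [0.    0.008 0.346] [0.006 0.037 0.36 ]
s3 0.36 17 [0.006 0.032 0.377] [0.003 0.018 0.362] [0.008 0.037 0.38 ]
s3 0.38 25 [0.006 0.017 0.387] [-0.002  0.014  0.38 ] [0.013 0.037 0.394]
t3 0.3 8 [-0.004  0.018  0.31 ] [-0.005  0.007  0.306] [-0.004  0.029  0.318]
t3 0.34 3 [0.001 0.019 0.354] [0.    0.015 0.352] [0.001 0.021 0.355]
t3 0.36 3 [0.001 0.016 0.362] [0.001 0.013 0.361] [0.002 0.026 0.363]
```

View pics/c3.png

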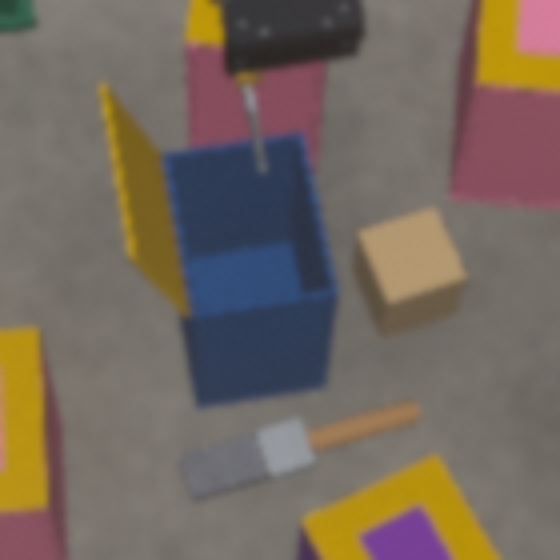

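The picture shows the blade hanging edge-on over the open tin, from (245,80) to (262,168). It leans about 6 degrees and is well inside the rim. I lower it.

Emit:
servo_tool(deltas="-1 0.001 -0.003 0.03 0 0 0; -1 0 0 0.03 0 0 0; -1 0 0 0.03 0 0 0; -1 0 0 0.03 0 0 0; -1 0 0 0.03 0 0 0; -1 0 0 0.03 0 0 0; -1 0 0 0.03 0 0 0; -1 0 0 0.03 0 0 0; -1 0 0 0.02 0 0 0; -1 0 0 0.015 0 0 0; -1 0 0 0 0 0 0; -1 0 0 0 0 0 0")

```text
t: 19.9
tool_pos: [0.524, -0.236, 0.1538]
orientation: [-0.101, 0.995, 0.001, -0.001]
wrist_force: [1.0, 0.0, -3.1]
gripper_width: 0.0179
grasp_force: 45.0
```

```bash
python3 - <<'E'
from h import *
T=R.from_euler('z',11.3,degrees=True); p=T.apply([-.006,0,0])+[.529,-.233,.145]
delta(p,pose(101.3,0))
E
```

```text
t 19.9 tcp [ 0.524  -0.236   0.1538] w 0.0179 gf 45.0 F [ 1.   0.  -3.1] q [ 0.17  0.22  0.21  1.73 -0.05  1.2   2.16]
ytool heading 101.6 z [-0.002  0.003 -1.   ]
shift(tool) m [0.0004 0.0019 0.0088]
turn(tool) deg [ 0.2 -0.1  0.3]
```

Emit:
servo_tool(deltas="-1 0 0 0.004 0 0 0; -1 0 0 0.004 0 0 0; -1 0 0 0 0 0 0; -1 0 0 0 0 0 0; -0.35 0 0 0 0 0 0; -0.2 0 0 0 0 0 0; 0 0 0 0 0 0 0; 0 0 0 0 0 0 0; 0 0 0 0 0 0 0; 0 0 0 0 0 0 0")

```text
t: 21.15
tool_pos: [0.5233, -0.236, 0.1448]
orientation: [-0.101, 0.995, 0.002, -0.001]
wrist_force: [1.0, -0.6, -0.2]
gripper_width: 0.0436
grasp_force: 0.0
```

Emit:
servo_tool(deltas="0 0 0 -0.02 0 0 0; 0 0 0 -0.04 0 0 0; 0 0 0 -0.05 0 0 0; 0 0 0 -0.06 0 0 0; 0 0 0 -0.06 0 0 0; 0 0 0 -0.05 0 0 0; 0 0 0 0 0 0 0")

```text
t: 22.02
tool_pos: [0.5251, -0.2375, 0.4292]
orientation: [-0.101, 0.995, 0.0, 0.002]
wrist_force: [-0.7, -0.2, -0.1]
gripper_width: 0.0436
grasp_force: 0.0
```

```bash
python3 - <<'E'
from h import *
T=R.from_euler('z',11.3,degrees=True)
delta(T.apply([.125,0,0])+[.529,-.233,.36])
for n in('scene','top'): snap(n,n[0]+'4')
for tag in('s4','t4'):
    im,P=cloud(tag); hsv=cv2.cvtColor(im,cv2.COLOR_BGR2HSV); q=P.reshape(-1,3); h=hsv.reshape(-1,3); l=T.inv().apply(np.nan_to_num(q,nan=9)-[.529,-.233,0])
    k=(abs(l[:,0])<.05)&(abs(l[:,1])<.065)&(l[:,2]>.02)&(l[:,2]<.19)&~((h[:,0]>95)&(h[:,0]<130)&(h[:,1]>70)); l2=l[k]
    for z in np.arange(.02,.19,.02):
        kk=(l2[:,2]>=z)&(l2[:,2]<z+.02)
        if kk.sum()>2: print(tag,z.round(2),kk.sum(),np.median(l2[kk],0).round(3))
    k=(h[:,0]>15)&(h[:,0]<35)&(h[:,1]>120)&(l[:,2]>.19)&(abs(l[:,1])<.075)&(l[:,0]>.04)&(l[:,0]<.11)&(l[:,2]<.29); print('lid',l[k].min(0).round(3),l[k].max(0).round(3))
a,_=cloud('s4');cv2.imwrite('pics/c4.png',cv2.resize(a[60:200,190:330],(560,560)))
E
```

```text
t 22.02 tcp [ 0.5251 -0.2375  0.4292] w 0.0436 gf 0.0 F [-0.7 -0.2 -0.1] q [ 0.16  0.16  0.23  1.25 -0.04  1.74  2.15]
ytool heading 101.6 z [ 0.004  0.001 -1.   ]
shift(tool) m [-0.1295  0.0029  0.0697]
s4 0.02 13 [ 0.004 -0.02   0.032]
s4 0.04 10 [ 0.029 -0.063  0.053]
s4 0.06 6 [0.016 0.014 0.075]
s4 0.08 25 [0.018 0.014 0.091]
s4 0.1 22 [0.024 0.012 0.11 ]
s4 0.12 24 [0.03  0.012 0.13 ]
s4 0.14 39 [0.039 0.008 0.154]
s4 0.16 6 [0.04  0.008 0.161]
lid [ 0.06  -0.069  0.19 ] [0.096 0.072 0.282]
t4 0.02 36 [0.001 0.001 0.031]
t4 0.04 37 [ 0.007 -0.002  0.05 ]
t4 0.06 31 [0.013 0.011 0.07 ]
t4 0.08 22 [0.015 0.004 0.089]
t4 0.1 13 [ 0.019 -0.     0.11 ]
lid [ 0.057 -0.055  0.19 ] [0.094 0.066 0.285]
```

View pics/c4.png

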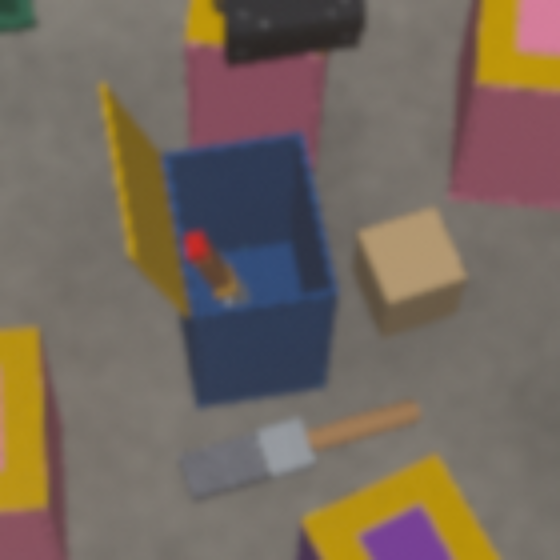

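The picture shows the scraper leaning about 17° toward the +x wall. Its red end, at (197,245), is at z about 0.16, below the rim. Next I go behind the lid with shut fingers.

Emit:
servo_tool(deltas="-1 -0.045 0.003 0 0 0 0; -1 -0.045 0 0 0 0 0; -1 -0.045 0 0 0 0 0; -1 0 0 0 0 0 0; -1 0 0 0.05 0 0 0; -1 0 0 0.05 0 0 0; -1 0 0 0.04 0 0 0; -1 0 0 0.035 0 0 0; -1 0 0 0 0 0 0", force=20)

```text
t: 23.25
tool_pos: [0.6527, -0.2058, 0.2459]
orientation: [-0.101, 0.995, 0.003, -0.004]
wrist_force: [-1.0, -0.3, 0.7]
gripper_width: 0.0005
grasp_force: 0.0
```

```bash
python3 - <<'E'
from h import *
T=R.from_euler('z',11.3,degrees=True)
delta(T.apply([.03,0,0])+[.529,-.233,.255])
E
```

```text
t 23.25 tcp [ 0.6527 -0.2058  0.2459] w 0.0005 gf 0.0 F [-1.  -0.3  0.7] q [ 0.11  0.4   0.19  1.31 -0.08  1.45  2.07]
ytool heading 101.6 z [-0.009  0.005 -1.   ]
shift(tool) m [ 0.0968 -0.0018 -0.0083]
```

Emit:
servo_tool(deltas="-1 0 0 -0.01 0 0 0; -1 0.015 0 0 0 0 0; -1 0.012 0 0 0 0 0; -1 0.012 0 0 0 0 0; -1 0.012 0 0 0 0 0; -1 0.012 0 0 0 0 0; -1 0.012 0 0 0 0 0; -1 0.012 0 0 0 0 0; -1 0.01 0 0 0 0 0; -1 0 0 0 0 0 0")

```text
t: 24.5
tool_pos: [0.5597, -0.2262, 0.26]
orientation: [-0.101, 0.995, 0.002, -0.001]
wrist_force: [-0.1, -0.4, -0.1]
gripper_width: 0.0007
grasp_force: 0.0
```

Emit:
servo_tool(deltas="-1 0 0 -0.04 0 0 0; -1 0 0 -0.05 0 0 0; -1 0 0 -0.06 0 0 0; -1 0 0 -0.05 0 0 0; -1 0 0 0 0 0 0; -1 0 0 0 0 0 0; -1 0 0 0 0 0 0; -1 0 0 0 0 0 0")

```text
t: 25.5
tool_pos: [0.5607, -0.2262, 0.4587]
orientation: [-0.101, 0.995, 0.002, -0.002]
wrist_force: [-1.2, -0.5, 0.4]
gripper_width: 0.0003
grasp_force: 0.0
```

```bash
python3 - <<'E'
from h import *
T=R.from_euler('z',11.3,degrees=True)
delta([.5,-.2,.45])
for n in('scene','top'): snap(n,n[0]+'5')
for tag in('s5','t5'):
    im,P=cloud(tag); hsv=cv2.cvtColor(im,cv2.COLOR_BGR2HSV); q=P.reshape(-1,3); h=hsv.reshape(-1,3); l=T.inv().apply(np.nan_to_num(q,nan=9)-[.529,-.233,0])
    k=(h[:,0]>15)&(h[:,0]<35)&(h[:,1]>120)&(l[:,2]>.1)&(abs(l[:,1])<.075)&(abs(l[:,0])<.11)&(l[:,2]<.3); 
    if k.sum()>20:
        m=l[k]; A=np.c_[m[:,:2],np.ones(len(m))]; print(tag,k.sum(),'lid',m.min(0).round(3),m.max(0).round(3),'plane',np.linalg.lstsq(A,m[:,2],rcond=None)[0].round(3))
a,_=cloud('s5');cv2.imwrite('pics/c5.png',a)
E
```

```text
t 25.5 tcp [ 0.5607 -0.2262  0.4587] w 0.0003 gf 0.0 F [-1.2 -0.5  0.4] q [ 0.14  0.24  0.23  1.09 -0.06  1.82  2.13]
ytool heading 101.6 z [-0.005  0.004 -1.   ]
shift(tool) m [0.0541 0.0379 0.0091]
s5 1132 lid [-0.055 -0.069  0.141] [0.056 0.072 0.187] plane [-0.017  0.001  0.179]
t5 341 lid [-0.055 -0.009  0.168] [0.055 0.068 0.188] plane [-0.004  0.001  0.181]
```

View pics/c5.png

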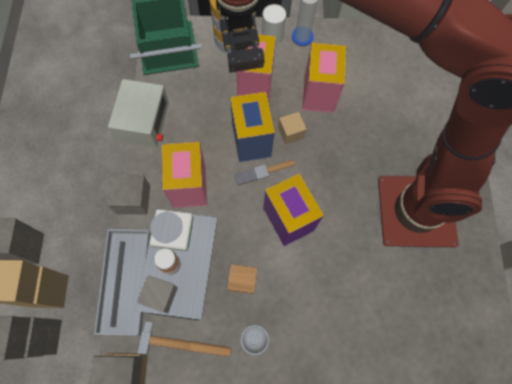

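The lid lies flat on the tin at (252,115) and the fitted plane is level at z about 0.18. The cubes, jar, dish, brush and hammer are at their starting pixels. I hand the job in.

```bash
python3 -c "
from workcell import r
print(r.close_job())"
```

```text
the job is handed in; nothing more can be done
None
```

The scraper is in the blue tin, blade down and leaning about 17° when last seen, the yellow lid is shut flat, nothing else has visibly moved, and the job was handed in at about 25.6 s of the 72 s; no verdict was returned.

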